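Press the sample and mark the lever's travel

ROBOT

A 7-joint arm with a two-finger parallel gripper is mounted at the origin on the work surface. World frame = base frame: x ahead of the robot, y to its left, z up, the work surface at z = 0. Lengths are in m, angles in rad, forces in N, time in s.
With the tool pointing down it reaches from about 0.4 to 0.85 m from the base axis. Payload 4.4 kg.
Tool frame: the origin (TCP) lies between the finger pads; the fingertips stand 22 mm ahead of it and the grasp point (between the pads) lies 3 mm ahead of it; z points along the fingers, y is the direction in which the jaws open and shut (so a half turn about z gives the same grasp; the last joint's range is limited). The gripper opens to 94 mm and grips with 3 to 60 N. Pads are 16 mm wide; open, the fingers measure 119 mm over their backs; the gripper's body (75 mm by 177 mm) begins 78 mm behind the grasp point.
Start: joints at [-1.362, 0.628, 0.038, 1.517, -0.027, 0.996, -0.02], TCP at [0.176, 0.626, 0.227] pointing down, gripper open.
Joint ranges: [-3.06, 3.06], [-0.37, 2.12], [-1.25, 1.32], [0.18, 2.47], [-1.1, 4.24], [0.23, 1.98], [-2.94, 2.94]. Speed limits (rad/s): [2.57, 2.57, 3.14, 3.14, 3.14, 3.14, 3.14].

INTERFACE

Orientations are given as a rotation vector (axis times angle).
In Python, from rig import * gives the robot as it stands. The module is installed in compiled form; this text tells all that it offers.
- The arm moves only by the shell command python3 -m handwheel 'ROWS'. ROWS is JSON, a list of rows, each an object with "rotation": the turn, a rotation vector about the tool's x, y, z in degrees, a list of three; "travel": the shift along the tool's x, y, z in mm, a list of three; "claw": the finger opening in mm, from 0 to 94. In form: [{"rotation": [wx, wy, wz], "travel": [dx, dy, dz], "claw": claw}, ...]. A call has exactly 5 rows; each row is the pose to reach, as a shift and turn from the pose commanded when the call began, along the tool's axes at that moment; what a row does not reach only later rows make up. A row lasts 1/12 s, in which the tool goes at most 41.7 mm and 7.16 degrees, less where a joint would pass 70% of its speed; a pose out of reach is approached as far as the arm can. A call with a gripper value outside its range is refused whole. The fingers move at their own pace and stop on an object; the grip force is fixed at half the most. Time passes only in rows, so rows that repeat a pose let the fingers close, or fill a call up. It gives the time, the measured TCP pose, the force and the opening at its end, in the units of the state.
- observe(): the state, without advancing time (a new reading comes with each control period).
- grab_frame(name): name is "side" or "top"; returns (picture, depth): 420x560x3 uint8, red, green, blue; 420x560 float32, m along the optical axis (not along the pixel's ray), 0 where there is no reading.
- camera_params(name): a dict with "vfov" (degrees; the focal length in pixels is half the picture's height over the tangent of half this angle, whatever the lens; pixels are square), "cx", "cy" (the principal point, pixels), "extrinsics" (4x4, takes a point from world to camera coordinates). Camera axes: x right, y up, looking along -z (the intrinsics and any distortion apply to the point x, -y, -z); pixel columns grow to the right and rows downward; lengths in m; the calibration is good to about 2 mm. A picture is of the moment at which its call begins. camera_params takes no time and is no camera call.
- sign_off(): hands the job in, once; it reports no verdict.
Trained networks look in the newest picture that a camera, given by its name, has taken for a name from the list of things; names that differ only in an ending like _2 or _b are one class to them, and where a whole thing is asked for, a point or a joint stands for the part that bears it (a point fixed in the world has none). Each returns a list of dicts, best first, with "score" (0 to 1); they miss things now and then, are a little off and sometimes report something else, mostly with a low value. They report only what shows in the picture. A call takes as long as a camera call.
- regions_of(camera, name): "region" (420x560 bool, what is visible of it) and "extent" ([left, top, right, bottom] in pixels, round what is visible of it).
The state is a dict: "clock": time; "qpos": joint angles; "qvel": joint speeds; "tau": joint torques, N m; "position": TCP position; "eef_rot": TCP orientation; "force": force on the tool from outside, world axes, zero at the start; "moment": the same for the moment, N m; "finger_gap": opening from 0.0 (shut) to 1.0 (fully open).
Only numpy, scipy, OpenCV 4.12 (cv2) and the standard library are available. Lean on these libraries where they do the work, as an engineer would, in place of code of your own. Each camera call takes 0.05 s, during which the arm holds its last target.

TASK

On the sample press that holds the orange cell (the one with the blue lever knob), press the lever down until it firms up on the sample, without crushing the sample's rubber cap, and leave the lever down there. Then note how far it went: slide that press's red marker down its post until its top is level with the top of the blue knob where it now rests. Leave the lever of the other press (grey knob) alone.

Things in the scene. Friction and masses are not known exactly. Their poses are not given: they have to be found in the camera images.
- knob (a point): Top centre of the blue lever knob (42 mm wide, 30 high) of the press with the orange cell; x: towards the level hinge 260 mm behind, y: along the hinge, z: up out of the knob. Starts 170 to 180 mm over the bench. Pushed down it swings easily (2 N friction, no spring) till it meets the sample 20 to 60 mm lower, then 2 N more per mm: firm at 6 to 10 N. Let go, it rises 1 to 8 mm and stays.
- marker (a point): Top centre of the red marker's plate (36 mm along x, 30 along y, 12 thick) on the same press, 75 mm to +y of the blue knob. An arm joins it to a collar on an upright post (14 mm wide, top 205 mm over the bench) 65 mm behind it (+x), a tick scale behind that. z: up. Starts 173 to 185 mm over the bench, slides straight down to 95 mm at 3 N and stays where it is left.
- sample (a joint): How far the rubber cap of the sample under the blue-knobbed lever is squeezed, in m: 0 until the lever's foot reaches it, 0.0005 when it begins to be firm (5 N at the knob), crushed above 0.0045 (about 25 N at the knob, 11 mm of knob travel past first touch). It springs back when the lever is let go.
- spare_knob (a point): Top centre of the grey lever knob of the other, empty press, which is otherwise the same and has its own red marker. Its lever may start anywhere from raised to lowered and is to be left alone. Axes as for the blue knob.

How it is judged:
By the outcome, as a careful person would: the job done as asked, in the order asked, and still so for the second after the job is handed in, with the robot touching nothing.
It also fails if it takes over 35 s, if anything falls off the work surface, if the arm or the gripper's body presses on something with over 40 N, if the wrist force passes 120 N, or if a joint passes its speed limit or range.

## Working session

There is one attempt and no reset: what is moved stays moved. The work goes in short steps, Python scripts to look and compute and a shell command to move; the robot and the scene stay as the last step left them, time stands still between calls to the robot, and variables do not carry over. Pictures are saved under pics/ and viewed, and the job is handed in when it is done.

```bash
mkdir -p pics; cat > h.py <<'E'
from rig import *
import numpy as np, cv2
from scipy.spatial.transform import Rotation as R
def shot(n,fn=None):
    im,d=grab_frame(n)
    if fn: cv2.imwrite('pics/'+fn,im[:,:,::-1])
    np.savez('last_%s.npz'%n,im=im,d=d)
    return im,d
def deproj(n,d,mask=None):
    p=camera_params(n);H,W=d.shape
    f=H/2/np.tan(np.radians(p['vfov'])/2)
    u,v=np.meshgrid(np.arange(W)+0.0,np.arange(H)+0.0)
    x=(u-p['cx'])/f*d;y=(v-p['cy'])/f*d
    P=np.stack([x,-y,-d,np.ones_like(d)],-1)
    return (P@np.linalg.inv(p['extrinsics']).T)[...,:3]
E
python3 - <<'E'
from h import *
o=observe();print({k:np.round(v,3) for k,v in o.items()})
for n in('side','top'):
    shot(n,n+'0.png');print({k:np.round(v,3) for k,v in camera_params(n).items()})
E
```

```text
{'clock': np.float64(0.0), 'qpos': array([-1.362,  0.629,  0.038,  1.518, -0.027,  0.996, -0.02 ]), 'qvel': array([ 0.001, -0.001,  0.   , -0.   ,  0.001,  0.001, -0.   ]), 'tau': array([ 0.0000e+00, -5.4973e+01,  1.1430e+00, -1.8662e+01, -5.2000e-02,
        2.4000e-02,  0.0000e+00]), 'position': array([0.176, 0.625, 0.227]), 'eef_rot': array([-4.300e-01, -3.112e+00,  3.000e-03]), 'force': array([-0.16 , -0.261, -0.075]), 'moment': array([ 0.017, -0.004,  0.049]), 'finger_gap': np.float64(0.999)}
{'vfov': np.float64(42.836), 'cx': np.float64(285.512), 'cy': np.float64(208.924), 'extrinsics': array([[ 0.716, -0.698, -0.026, -0.433],
       [ 0.35 ,  0.326,  0.878, -0.355],
       [-0.604, -0.638,  0.478, -0.951],
       [ 0.   ,  0.   ,  0.   ,  1.   ]])}
{'vfov': np.float64(46.85), 'cx': np.float64(269.759), 'cy': np.float64(205.186), 'extrinsics': array([[-0.016, -1.   ,  0.023, -0.029],
       [ 0.984, -0.011,  0.178, -0.627],
       [-0.178,  0.026,  0.984, -1.256],
       [ 0.   ,  0.   ,  0.   ,  1.   ]])}
```

View pics/side0.png

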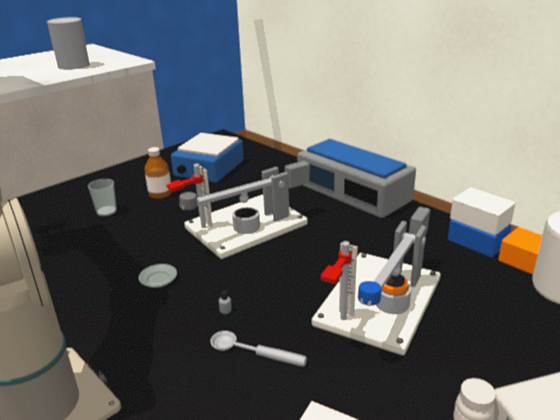

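View pics/top0.png

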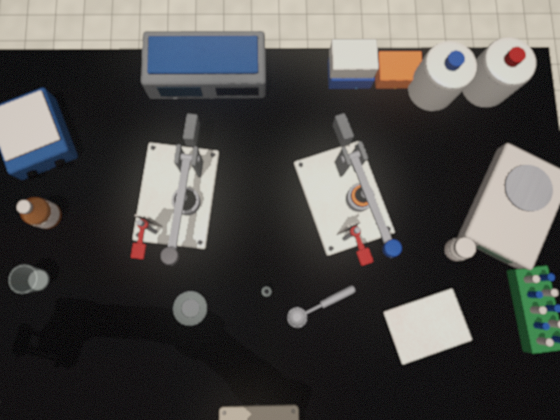

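The side view shows the orange-cell press at right: blue knob (369,293), red marker (336,267). In the top view the blue knob is at (392,248) and its marker at (364,255). The grey press stands to the left, and the arm is out of the way.

```bash
python3 - <<'E'
from h import *
for n in('side','top'):
    z=np.load('last_%s.npz'%n);im,d=z['im'],z['d'];P=deproj(n,d)
    hsv=cv2.cvtColor(im,cv2.COLOR_RGB2HSV)
    for name in('knob','marker','spare_knob'):
        r=regions_of(n,name)
        for q in r[:3]:
            m=q['region']&(d>0);p=P[m]
            zt=np.percentile(p[:,2],95);t=p[abs(p[:,2]-zt)<.004]
            print(n,name,round(q['score'],2),q['extent'],m.sum(),'top z',zt.round(4),'mean',t.mean(0).round(4),'all',p.mean(0).round(4),'min',np.percentile(p,3,axis=0).round(3),'max',np.percentile(p,97,axis=0).round(3))
    # bench z, plate
    pl=P[(d>0)&(abs(P[...,2])<.01)]
    print('bench',np.median(pl[:,2]))
im=np.load('last_top.npz')['im'];cv2.imwrite('pics/tz.png',cv2.resize(im[100:280,280:420][:,:,::-1],None,fx=4,fy=3.3))
im=np.load('last_side.npz')['im'];cv2.imwrite('pics/sz.png',cv2.resize(im[200:350,300:460][:,:,::-1],None,fx=4,fy=4))
E
```

```text
side knob 0.65 [359.2, 205.1, 429.5, 306.4] 1599 top z 0.1747 mean [ 0.4942 -0.3346  0.1739] all [ 0.6267 -0.2924  0.1481] min [ 0.477 -0.352  0.105] max [ 0.838 -0.221  0.175]
side marker 0.58 [322.5, 254.3, 352.7, 281.3] 438 top z 0.1841 mean [ 0.4936 -0.2568  0.1819] all [ 0.4944 -0.2566  0.178 ] min [ 0.457 -0.277  0.169] max [ 0.541 -0.238  0.185]
side spare_knob 0.72 [178.1, 163.3, 310.4, 206.1] 1409 top z 0.1689 mean [0.4843 0.2069 0.1695] all [0.6648 0.1865 0.1383] min [0.468 0.151 0.101] max [0.844 0.224 0.171]
bench 0.0015107209113217612
top knob 0.84 [333.7, 111.4, 402.5, 257.6] 1564 top z 0.1744 mean [ 0.4964 -0.3318  0.1737] all [ 0.6626 -0.2783  0.1419] min [ 0.484 -0.344  0.018] max [ 0.841 -0.213  0.175]
top marker 0.66 [350.7, 230.7, 371.6, 265.5] 324 top z 0.1846 mean [ 0.4958 -0.2512  0.1828] all [ 0.4949 -0.2556  0.1696] min [ 0.461 -0.293  0.003] max [ 0.539 -0.231  0.185]
top spare_knob 0.85 [161.3, 114.7, 200.1, 266.0] 1463 top z 0.1698 mean [0.4849 0.2122 0.1692] all [0.6477 0.1902 0.1448] min [0.473 0.155 0.105] max [0.839 0.228 0.171]
bench 0.0003613751916529129
```

```bash
python3 - <<'E'
from h import *
for n in('side','top'):
    z=np.load('last_%s.npz'%n);im,d=z['im'],z['d'];P=deproj(n,d)
    # everything elevated near the press
    for k in range(1): pass
    m=(d>0)&(P[...,0]>.35)&(P[...,0]<.95)&(P[...,1]<.1)&(P[...,1]>-.35)
    for z0 in np.arange(.16,.26,.02):
        q=P[m&(P[...,2]>z0)&(P[...,2]<z0+.02)]
        print(n,z0.round(2),len(q),q.min(0).round(3) if len(q) else '',q.max(0).round(3) if len(q) else '')
E
```

```text
side 0.16 649 [ 0.453 -0.35   0.16 ] [ 0.794 -0.218  0.18 ]
side 0.18 297 [ 0.456 -0.28   0.18 ] [ 0.563 -0.218  0.2  ]
side 0.2 51 [ 0.53 -0.25  0.2 ] [ 0.555 -0.228  0.208]
side 0.22 0  
side 0.24 0  
top 0.16 441 [ 0.456 -0.349  0.16 ] [ 0.827 -0.219  0.18 ]
top 0.18 188 [ 0.458 -0.276  0.18 ] [ 0.559 -0.218  0.199]
top 0.2 33 [ 0.532 -0.247  0.201] [ 0.555 -0.224  0.21 ]
top 0.22 0  
top 0.24 0
```

View pics/sz.png

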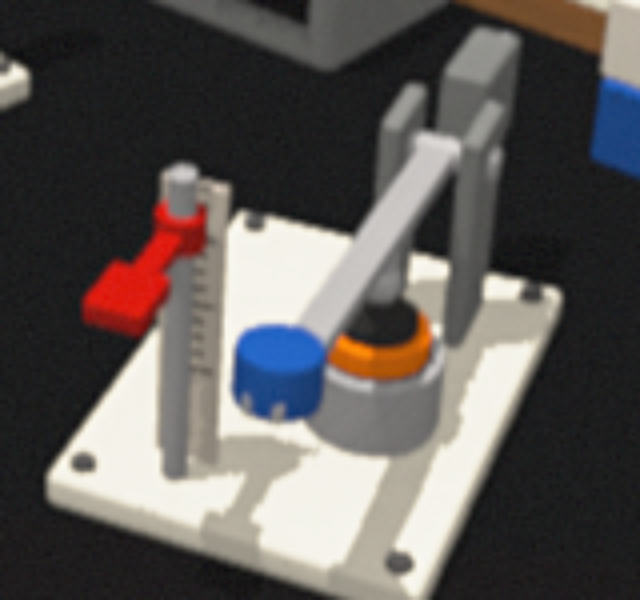

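View pics/tz.png

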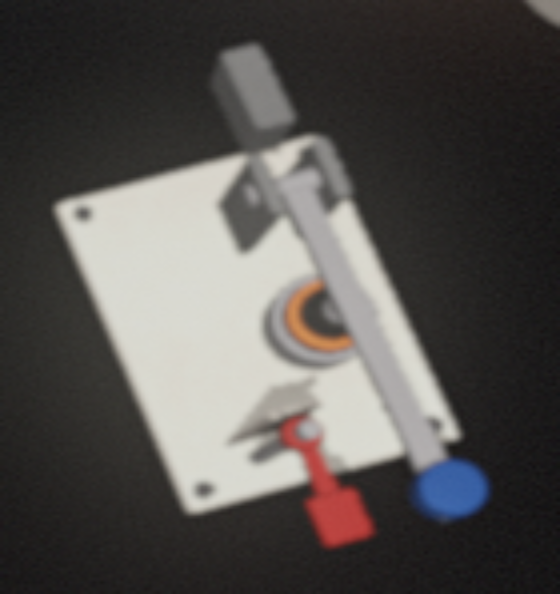

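```bash
cat >> h.py <<'E'
def rowto(pos,yaw):
    """row for target TCP pos, tool z down, tool y axis at world angle yaw(deg)"""
    o=observe();Rc=R.from_rotvec(o['eef_rot'])
    y=np.array([np.cos(np.radians(yaw)),np.sin(np.radians(yaw)),0]);z=np.array([0,0,-1.]);x=np.cross(y,z)
    Rt=R.from_matrix(np.stack([x,y,z],1))
    dr=np.degrees((Rc.inv()*Rt).as_rotvec());dt=1000*Rc.inv().apply(np.array(pos)-o['position'])
    print('yaw',yaw,'rotation',dr.round(1),'travel',dt.round(1),'tipz',o['position'][2]-.022)
E
python3 - <<'E'
from h import *
o=observe();print(R.from_rotvec(o['eef_rot']).as_matrix().round(3))
for n in('side','top'):
    z=np.load('last_%s.npz'%n);im,d=z['im'].astype(int),z['d'];P=deproj(n,d)
    reg=(P[...,0]>.4)&(P[...,0]<.9)&(P[...,1]>-.42)&(P[...,1]<-.15)&(d>0)&(P[...,2]>.09)
    r,g,b=im[...,0],im[...,1],im[...,2]
    red=reg&(r>100)&(r>2.5*g)&(r>2.5*b); blu=reg&(b>90)&(b>2*r)
    red&=P[...,2]>.16
    p=P[red];t=p[p[:,2]>.176]
    xy=t[:,:2]; 
    rect=cv2.minAreaRect(t[t[:,0]<.505][:,:2].astype(np.float32))
    print(n,'red n',len(t),'rect',rect, 'z',np.median(t[t[:,0]<.5][:,2]))
    k=P[blu];kt=k[k[:,2]>np.percentile(k[:,2],95)-.005]
    c,rad=cv2.minEnclosingCircle(kt[:,:2].astype(np.float32));print('knob',c,rad,np.median(kt[:,2]), kt[:,:2].mean(0))
    # lever fit: grey pts between
    A=np.linalg.lstsq(np.c_[kt[:,:2],np.ones(len(kt))],kt[:,2],rcond=None)[0];print('tilt',A)
    post=P[reg&(P[...,2]>.198)];print('post',post.mean(0),len(post))
for yaw in(-70,110,20,200):rowto([.495,-.333,.3],yaw)
E
```

```text
[[-0.962  0.271 -0.   ]
 [ 0.271  0.962 -0.   ]
 [ 0.    -0.    -1.   ]]
side red n 351 rect ((0.480881929397583, -0.2593987286090851), (0.05111481621861458, 0.030414750799536705), 21.02398681640625) z 0.18023062186764338
knob (0.49410614371299744, -0.3348715007305145) 0.01999461092054844 0.17407048775364142 [ 0.49241412 -0.33639363]
tilt [-0.00552372  0.01455032  0.18159709]
post [ 0.53923782 -0.24106034  0.2036565 ] 55
top red n 217 rect ((0.48129549622535706, -0.2582259774208069), (0.04613327980041504, 0.03156572952866554), 17.249324798583984) z 0.17985140511730202
knob (0.4970586597919464, -0.3316194713115692) 0.0205349363386631 0.17422112246815757 [ 0.49561549 -0.33187185]
tilt [-0.02472341 -0.01273646  0.18230135]
post [ 0.54073531 -0.23888721  0.20449201] 35
yaw -70 rotation [ -0.    0.  144.3] travel [-566.8 -836.1  -72.5] tipz 0.20536553121550677
yaw 110 rotation [ -0.   -0.  -35.7] travel [-566.8 -836.1  -72.5] tipz 0.20536553121550677
yaw 20 rotation [-0.   0.  54.3] travel [-566.8 -836.1  -72.5] tipz 0.20536553121550677
yaw 200 rotation [  -0.    -0.  -125.7] travel [-566.8 -836.1  -72.5] tipz 0.20536553121550677
```

```bash
python3 - <<'E'
from h import *
rowto([.43,.2,.32],40)
E
```

```text
yaw 40 rotation [-0.   0.  34.3] travel [-359.6 -340.8  -92.6] tipz 0.20536553121550677
```

```bash
python3 -m handwheel '[{"rotation":[0,0,7],"travel":[-25,-23,-25],"claw":0},{"rotation":[0,0,14],"travel":[-50,-46,-55],"claw":0},{"rotation":[0,0,21],"travel":[-75,-70,-75],"claw":0},{"rotation":[0,0,28],"travel":[-105,-97,-90],"claw":0},{"rotation":[0,0,34],"travel":[-133,-124,-93],"claw":0}]'; python3 - <<'E'
from h import *
rowto([.43,.2,.32],40)
E
```

```text
clock: 0.82
position: [0.2714, 0.4713, 0.3231]
eef_rot: [-1.328, -2.847, -0.009]
force: [1.0, -0.9, -1.0]
finger_gap: 0.679
yaw 40 rotation [ 0.3 -0.1 -0. ] travel [-309.8  -52.8    2.1] tipz 0.3011434898193899
```

```bash
python3 -m handwheel '[{"rotation":[0,0,0],"travel":[-40,-7,2],"claw":0},{"rotation":[0,0,0],"travel":[-80,-14,2],"claw":0},{"rotation":[0,0,0],"travel":[-120,-20,2],"claw":0},{"rotation":[0,0,0],"travel":[-160,-27,2],"claw":0},{"rotation":[0,0,0],"travel":[-200,-34,2],"claw":0}]'; python3 - <<'E'
from h import *
rowto([.43,.2,.32],40);rowto([.495,-.333,.3],20)
E
```

```text
clock: 1.23
position: [0.3741, 0.2947, 0.3187]
eef_rot: [1.321, 2.85, 0.001]
force: [0.7, 0.6, -0.1]
finger_gap: 0.331
yaw 40 rotation [ 0.  -0.   0.3] travel [-108.4  -18.6   -1.4] tipz 0.29669148278414437
yaw 20 rotation [ 0.  -0.  20.3] travel [-557.1 -313.5   18.3] tipz 0.29669148278414437
```

```bash
python3 -m handwheel '[{"rotation":[0,0,4],"travel":[-36,-20,1],"claw":0},{"rotation":[0,0,8],"travel":[-72,-40,2],"claw":0},{"rotation":[0,0,12],"travel":[-108,-61,3],"claw":0},{"rotation":[0,0,16],"travel":[-144,-81,4],"claw":0},{"rotation":[0,0,20],"travel":[-180,-101,5],"claw":0}]'; python3 - <<'E'
from h import *
rowto([.495,-.333,.3],20)
E
```

```text
clock: 1.65
position: [0.4127, 0.0919, 0.3137]
eef_rot: [1.8, 2.574, 0.002]
force: [0.3, 0.4, 1.1]
finger_gap: 0.01
yaw 20 rotation [ 0.1 -0.   0.1] travel [-427.3  -68.5   13.4] tipz 0.291702644794107
```

```bash
python3 -m handwheel '[{"rotation":[0,0,0],"travel":[-40,-6,2],"claw":0},{"rotation":[0,0,0],"travel":[-80,-13,4],"claw":0},{"rotation":[0,0,0],"travel":[-120,-19,6],"claw":0},{"rotation":[0,0,0],"travel":[-160,-26,8],"claw":0},{"rotation":[0,0,0],"travel":[-200,-32,10],"claw":0}]'; python3 - <<'E'
from h import *
rowto([.495,-.333,.26],20)
E
```

```text
clock: 2.07
position: [0.4519, -0.1068, 0.3036]
eef_rot: [1.796, 2.577, 0.001]
force: [1.6, 0.6, 0.1]
finger_gap: 0.005
yaw 20 rotation [ 0.1 -0.   0.3] travel [-227.1  -38.    43.5] tipz 0.28160558757267784
```

```bash
python3 -m handwheel '[{"rotation":[0,0,0],"travel":[-40,-6,5],"claw":0},{"rotation":[0,0,0],"travel":[-80,-13,10],"claw":0},{"rotation":[0,0,0],"travel":[-120,-20,16],"claw":0},{"rotation":[0,0,0],"travel":[-160,-27,24],"claw":0},{"rotation":[0,0,0],"travel":[-200,-34,34],"claw":0}]'; python3 - <<'E'
from h import *
rowto([.495,-.333,.208],20)
E
```

```text
clock: 2.48
position: [0.4897, -0.3063, 0.2694]
eef_rot: [1.795, 2.577, 0.001]
force: [0.9, -0.3, 0.3]
finger_gap: 0.001
yaw 20 rotation [0.1 0.  0.3] travel [-26.9  -4.4  61.5] tipz 0.24744819112485725
```

```bash
python3 -m handwheel '[{"rotation":[0,0,0.3],"travel":[-14,-2,20],"claw":0},{"rotation":[0,0,0.3],"travel":[-27,-4,40],"claw":0},{"rotation":[0,0,0.3],"travel":[-27,-4,58],"claw":0},{"rotation":[0,0,0.3],"travel":[-27,-4,62],"claw":0},{"rotation":[0,0,0.3],"travel":[-27,-4,62],"claw":0}]'; python3 - <<'E'
from h import *
shot('side','s1.png');shot('top','t1.png')
rowto([.495,-.333,.198],20); print(observe()['force'])
E
```

```text
clock: 2.9
position: [0.4942, -0.3301, 0.2061]
eef_rot: [-1.801, -2.57, -0.0]
force: [-0.3, 0.1, 0.3]
finger_gap: 0.005
yaw 20 rotation [0. 0. 0.] travel [-2.1 -1.2 10.2] tipz 0.18622799028722611
[-0.16414173 -0.05991128  0.01659899]
```

View pics/s1.png

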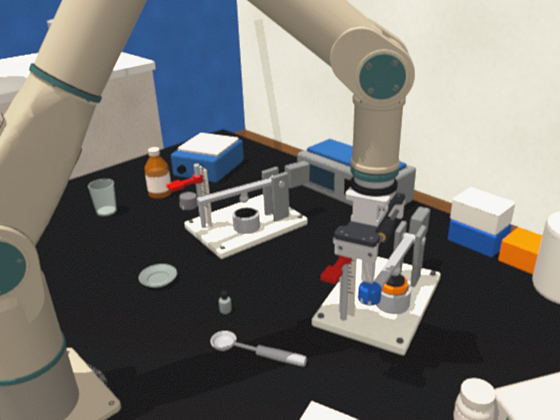

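View pics/t1.png

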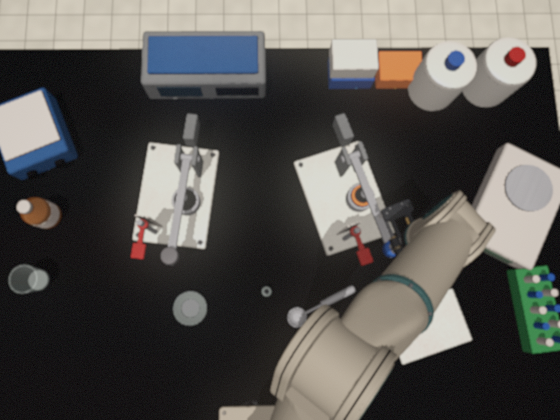

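Fingertips sit closed right over the blue knob (side view ~(369,290)). I'll descend and monitor the force.

```bash
python3 -m handwheel '[{"rotation":[0,0,0],"travel":[-2,-1,8],"claw":0},{"rotation":[0,0,0],"travel":[-2,-1,13],"claw":0},{"rotation":[0,0,0],"travel":[-2,-1,18],"claw":0},{"rotation":[0,0,0],"travel":[-2,-1,23],"claw":0},{"rotation":[0,0,0],"travel":[-2,-1,28],"claw":0}]'; python3 - <<'E'
from h import *
o=observe();print(o['position'].round(4),o['force'].round(2))
E
```

```text
clock: 3.42
position: [0.4944, -0.3333, 0.1792]
eef_rot: [1.803, 2.573, -0.0]
force: [-0.8, -0.7, 1.8]
finger_gap: 0.001
[ 0.4944 -0.3333  0.1792] [-0.76 -0.74  1.77]
```

Knob is swinging with about 2 N (tip z≈0.157). I'll continue in small steps.

```bash
python3 -m handwheel '[{"rotation":[0,0,0],"travel":[0,0,1],"claw":0},{"rotation":[0,0,0],"travel":[0,0,2],"claw":0},{"rotation":[0,0,0],"travel":[0,0,3],"claw":0},{"rotation":[0,0,0],"travel":[0,0,4],"claw":0},{"rotation":[0,0,0],"travel":[0,0,4],"claw":0}]'; python3 -m handwheel '[{"rotation":[0,0,0],"travel":[0,0,1],"claw":0},{"rotation":[0,0,0],"travel":[0,0,2],"claw":0},{"rotation":[0,0,0],"travel":[0,0,3],"claw":0},{"rotation":[0,0,0],"travel":[0,0,3],"claw":0},{"rotation":[0,0,0],"travel":[0,0,3],"claw":0}]'
```

```text
clock: 3.83
position: [0.4947, -0.3329, 0.1752]
eef_rot: [-1.803, -2.573, -0.0]
force: [-0.3, 0.4, 0.3]
finger_gap: -0.002
clock: 4.25
position: [0.4947, -0.3331, 0.1723]
eef_rot: [1.803, 2.573, 0.0]
force: [-0.2, -0.2, -0.1]
finger_gap: 0.004
```

```bash
cat >> h.py <<'E'
def measure(n,fn=None):
    im,d=shot(n,fn);im=im.astype(int);P=deproj(n,d)
    reg=(P[...,0]>.4)&(P[...,0]<.6)&(P[...,1]>-.42)&(P[...,1]<-.2)&(d>0)&(P[...,2]>.06)
    r,g,b=im[...,0],im[...,1],im[...,2]
    red=reg&(r>100)&(r>2.5*g)&(r>2.5*b); blu=reg&(b>90)&(b>2*r)
    for nm,m in(('red',red&(P[...,0]<.493)),('blue',blu)):
        p=P[m]
        if len(p)<8: print(n,nm,'few');continue
        zt=np.percentile(p[:,2],93);t=p[abs(p[:,2]-zt)<.004]
        print(n,nm,len(p),'top',np.median(t[:,2]).round(4),'xy',t[:,:2].mean(0).round(4),len(t))
E
python3 - <<'E'
from h import *
measure('side','s2.png');measure('top','t2.png');print(observe()['force'].round(2))
im=np.load('last_side.npz')['im'];cv2.imwrite('pics/s2z.png',cv2.resize(im[200:350,300:460][:,:,::-1],None,fx=4,fy=4))
E
```

```text
side red 225 top 0.1805 xy [ 0.4714 -0.261 ] 155
side blue 347 top 0.1504 xy [ 0.4877 -0.3393] 157
top red 165 top 0.1809 xy [ 0.4744 -0.2608] 89
top blue 62 top 0.1532 xy [ 0.4883 -0.3223] 18
[ 0.03  0.33 -0.  ]
```

View pics/s2z.png

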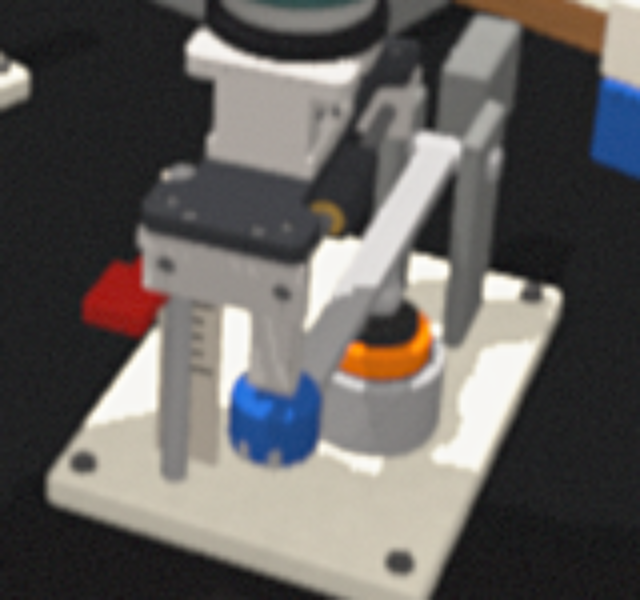

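Knob follows (top 0.150), no resistance yet; the foot is nearing the cap.

```bash
python3 -m handwheel '[{"rotation":[0,0,0],"travel":[0,0,1],"claw":0},{"rotation":[0,0,0],"travel":[0,0,2],"claw":0},{"rotation":[0,0,0],"travel":[0,0,3],"claw":0},{"rotation":[0,0,0],"travel":[0,0,3.5],"claw":0},{"rotation":[0,0,0],"travel":[0,0,4],"claw":0}]'; python3 -c "
from h import *
print(observe()['force'])"
```

```text
clock: 4.77
position: [0.4946, -0.3331, 0.1684]
eef_rot: [1.803, 2.573, -0.0]
force: [-0.8, -0.5, 2.0]
finger_gap: 0.004
[-0.8137881  -0.45477447  1.96102907]
```

```bash
python3 -m handwheel '[{"rotation":[0,0,0],"travel":[0,0,0.7],"claw":0},{"rotation":[0,0,0],"travel":[0,0,1.4],"claw":0},{"rotation":[0,0,0],"travel":[0,0,2.1],"claw":0},{"rotation":[0,0,0],"travel":[0,0,2.6],"claw":0},{"rotation":[0,0,0],"travel":[0,0,3],"claw":0}]'
```

```text
clock: 5.18
position: [0.4945, -0.3332, 0.1657]
eef_rot: [-1.803, -2.573, 0.0]
force: [-0.8, 1.4, 6.1]
finger_gap: 0.004
```

```bash
python3 -m handwheel '[{"rotation":[0,0,0],"travel":[0,0,0.7],"claw":0},{"rotation":[0,0,0],"travel":[0,0,1.4],"claw":0},{"rotation":[0,0,0],"travel":[0,0,2.1],"claw":0},{"rotation":[0,0,0],"travel":[0,0,2.6],"claw":0},{"rotation":[0,0,0],"travel":[0,0,3],"claw":0}]'
```

```text
clock: 5.6
position: [0.4944, -0.3333, 0.1633]
eef_rot: [1.803, 2.572, 0.0]
force: [-2.6, 1.3, 10.8]
finger_gap: 0.005
```

Firm at 10.8 N, roughly 4–5 mm past first touch. I'll stop here, hold briefly and withdraw straight up.

```bash
python3 -m handwheel '[{"rotation":[0,0,0],"travel":[0,0,0],"claw":0},{"rotation":[0,0,0],"travel":[0,0,0],"claw":0},{"rotation":[0,0,0],"travel":[0,0,-3],"claw":0},{"rotation":[0,0,0],"travel":[0,0,-8],"claw":0},{"rotation":[0,0,0],"travel":[0,0,-15],"claw":0}]'
python3 -m handwheel '[{"rotation":[0,0,0],"travel":[0,0,-30],"claw":0},{"rotation":[0,0,0],"travel":[0,0,-60],"claw":0},{"rotation":[0,0,0],"travel":[0,0,-80],"claw":0},{"rotation":[0,0,0],"travel":[0,0,-80],"claw":0},{"rotation":[0,0,0],"travel":[0,0,-80],"claw":0}]'
python3 - <<'E'
from h import *
measure('side','s3.png');measure('top','t3.png');rowto([.472,-.262,.24],-70)
im=np.load('last_side.npz')['im'];cv2.imwrite('pics/s3z.png',cv2.resize(im[200:350,300:460][:,:,::-1],None,fx=4,fy=4))
E
```

```text
clock: 6.02
position: [0.4944, -0.3327, 0.1771]
eef_rot: [-1.802, -2.572, -0.0]
force: [-0.6, 0.4, -0.3]
finger_gap: 0.006
clock: 6.43
position: [0.4952, -0.3334, 0.2585]
eef_rot: [1.801, 2.571, 0.001]
force: [0.3, 0.4, -0.9]
finger_gap: 0.008
side red 260 top 0.1802 xy [ 0.4737 -0.2618] 189
side blue 425 top 0.1446 xy [ 0.4919 -0.3362] 210
top red 164 top 0.1813 xy [ 0.4758 -0.2601] 86
top blue 205 top 0.1468 xy [ 0.4948 -0.332 ] 73
yaw -70 rotation [-0.1 -0.  90. ] travel [73.7  3.2 16.6] tipz 0.23447356006252204
```

View pics/s3z.png

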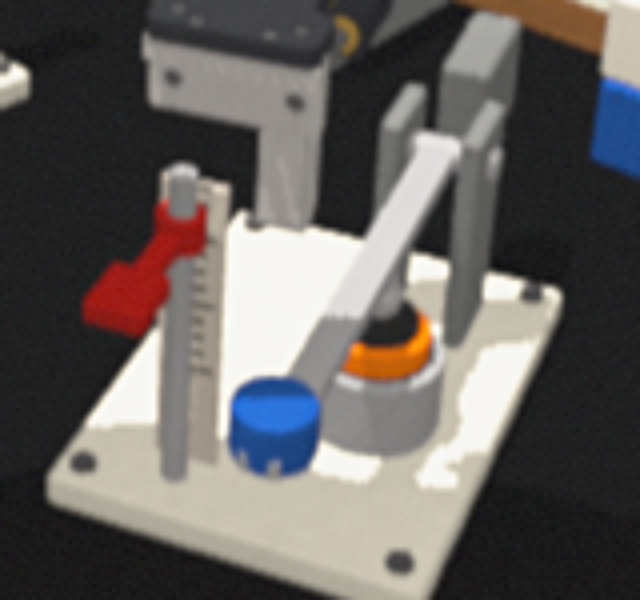

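Lever stayed down: knob top ≈0.145 (rose ~4 mm). Marker still up, plate top ≈0.1805 at about (0.4735,-0.261). I'll turn the tool 90° and move over the marker.

```bash
python3 -m handwheel '[{"rotation":[0,0,7],"travel":[15,1,0],"claw":0},{"rotation":[0,0,14],"travel":[30,1,0],"claw":0},{"rotation":[0,0,21],"travel":[45,2,0],"claw":0},{"rotation":[0,0,28],"travel":[60,2,0],"claw":0},{"rotation":[0,0,35],"travel":[74,2,0],"claw":0}]'
python3 -m handwheel '[{"rotation":[0,0,7],"travel":[0,0,0],"claw":0},{"rotation":[0,0,14],"travel":[0,0,0],"claw":0},{"rotation":[0,0,21],"travel":[0,0,0],"claw":0},{"rotation":[0,0,28],"travel":[0,0,0],"claw":0},{"rotation":[0,0,35],"travel":[0,0,0],"claw":0}]'
python3 -m handwheel '[{"rotation":[0,0,7],"travel":[0,0,0],"claw":0},{"rotation":[0,0,14],"travel":[0,0,0],"claw":0},{"rotation":[0,0,20],"travel":[0,0,0],"claw":0},{"rotation":[0,0,20],"travel":[0,0,0],"claw":0},{"rotation":[0,0,20],"travel":[0,0,0],"claw":0}]'
python3 - <<'E'
from h import *
rowto([.472,-.262,.206],-70)
measure('side','s4.png')
E
```

```text
clock: 6.95
position: [0.4702, -0.2614, 0.2559]
eef_rot: [-2.497, -1.902, 0.002]
force: [0.9, -0.4, 0.4]
finger_gap: 0.005
clock: 7.37
position: [0.4706, -0.2622, 0.256]
eef_rot: [-2.954, -1.064, 0.003]
force: [0.1, -1.2, -0.8]
finger_gap: 0.009
clock: 7.78
position: [0.4707, -0.2624, 0.2562]
eef_rot: [-3.092, -0.549, 0.004]
force: [-0.2, -0.9, 0.8]
finger_gap: 0.005
yaw -70 rotation [-0.1  0.1  0.1] travel [ 1.5  0.2 50.2] tipz 0.2341890612657471
side red 261 top 0.1803 xy [ 0.4738 -0.2618] 187
side blue 428 top 0.1446 xy [ 0.4915 -0.3367] 232
```

View pics/s4.png

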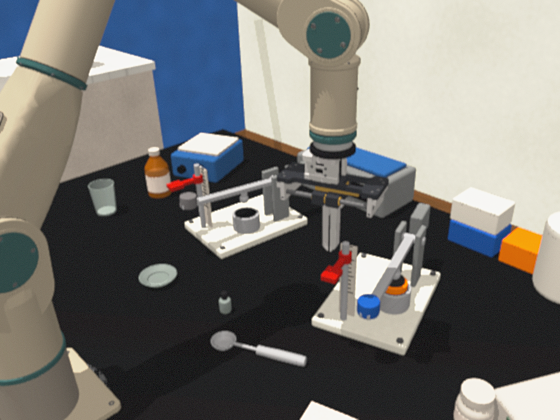

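```bash
python3 -m handwheel '[{"rotation":[0,0,0],"travel":[2,0,20],"claw":0},{"rotation":[0,0,0],"travel":[2,0,38],"claw":0},{"rotation":[0,0,0],"travel":[2,0,46],"claw":0},{"rotation":[0,0,0],"travel":[2,0,52],"claw":0},{"rotation":[0,0,0],"travel":[2,0,58],"claw":0}]'
python3 -m handwheel '[{"rotation":[0,0,0],"travel":[0,0,6],"claw":0},{"rotation":[0,0,0],"travel":[0,0,12],"claw":0},{"rotation":[0,0,0],"travel":[0,0,17],"claw":0},{"rotation":[0,0,0],"travel":[0,0,21],"claw":0},{"rotation":[0,0,0],"travel":[0,0,24],"claw":0}]'
python3 - <<'E'
from h import *
o=observe();print(o['position'][2]-.022,o['force'])
measure('side','s5.png');measure('top','t5.png')
im=np.load('last_side.npz')['im'];cv2.imwrite('pics/s5z.png',cv2.resize(im[200:350,300:460][:,:,::-1],None,fx=4,fy=4))
E
```

```text
clock: 8.25
position: [0.4729, -0.2622, 0.1992]
eef_rot: [-3.093, -0.545, 0.0]
force: [-1.6, 0.8, 3.3]
finger_gap: 0.006
clock: 8.67
position: [0.4729, -0.2622, 0.1751]
eef_rot: [-3.094, -0.544, 0.0]
force: [-1.2, 1.1, 1.5]
finger_gap: 0.005
0.1530759437571764 [-1.15361883  1.14752483  1.46261933]
side red 138 top 0.1534 xy [ 0.4694 -0.2684] 82
side blue 418 top 0.1444 xy [ 0.4917 -0.3362] 227
top red few
top blue few
```

View pics/s5z.png

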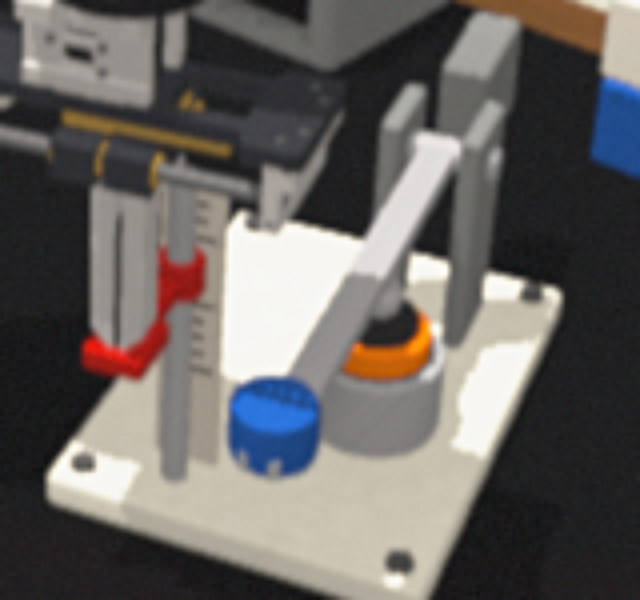

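Marker is sliding cleanly: tip 0.1531, marker top 0.1534 by camera. I'll push 7 mm more, back off, and check with both cameras.

```bash
python3 -m handwheel '[{"rotation":[0,0,0],"travel":[0,0,2],"claw":0},{"rotation":[0,0,0],"travel":[0,0,4],"claw":0},{"rotation":[0,0,0],"travel":[0,0,6],"claw":0},{"rotation":[0,0,0],"travel":[0,0,7],"claw":0},{"rotation":[0,0,0],"travel":[0,0,7],"claw":0}]'
python3 -c "
from h import *
print(observe()['position'][2]-.022); measure('side')"
python3 -m handwheel '[{"rotation":[0,0,0],"travel":[0,0,-5],"claw":0},{"rotation":[0,0,0],"travel":[0,0,-25],"claw":0},{"rotation":[0,0,0],"travel":[0,0,-60],"claw":0},{"rotation":[0,0,0],"travel":[0,0,-90],"claw":0},{"rotation":[0,0,0],"travel":[0,0,-90],"claw":0}]'
python3 - <<'E'
from h import *
for i in range(3): measure('side','s6_%d.png'%i);measure('top','t6_%d.png'%i)
im=np.load('last_side.npz')['im'];cv2.imwrite('pics/s6z.png',cv2.resize(im[200:350,300:460][:,:,::-1],None,fx=4,fy=4))
for n in('side','top'):
    z=np.load('last_%s.npz'%n);im,d=z['im'].astype(int),z['d'];P=deproj(n,d)
    reg=(P[...,0]>.4)&(P[...,0]<.6)&(P[...,1]>-.42)&(P[...,1]<-.2)&(d>0)&(P[...,2]>.06)
    r,g,b=im[...,0],im[...,1],im[...,2]
    for nm,m,c in(('red',reg&(r>100)&(r>2.5*g)&(r>2.5*b),(.4735,-.2615)),('blue',reg&(b>90)&(b>2*r),(.494,-.3335))):
        p=P[m];rr=np.hypot(p[:,0]-c[0],p[:,1]-c[1]);t=p[(rr<.009)]
        print(n,nm,len(t),np.median(t[:,2]),t[:,2].mean(),t[:,2].std())
E
```

```text
clock: 9.18
position: [0.4735, -0.2625, 0.1684]
eef_rot: [3.093, 0.544, 0.001]
force: [0.1, -0.1, -0.6]
finger_gap: 0.002
0.14635640192890248
side red 138 top 0.1467 xy [ 0.4689 -0.2683] 87
side blue 418 top 0.1445 xy [ 0.4913 -0.3364] 233
clock: 9.65
position: [0.4749, -0.2647, 0.2636]
eef_rot: [3.088, 0.543, 0.01]
force: [1.2, -0.5, -0.2]
finger_gap: 0.008
side red 249 top 0.1469 xy [ 0.474  -0.2621] 195
side blue 444 top 0.1448 xy [ 0.4922 -0.3356] 209
top red few
top blue few
side red 247 top 0.1468 xy [ 0.4743 -0.2616] 187
side blue 439 top 0.1445 xy [ 0.4921 -0.3358] 225
top red few
top blue few
side red 246 top 0.147 xy [ 0.4737 -0.2617] 190
side blue 430 top 0.1448 xy [ 0.4922 -0.3359] 215
top red few
top blue few
side red 48 0.1473011802550342 0.1472799490151732 0.0008939942720964586
side blue 51 0.14491109828597337 0.14506064590084466 0.0011035925980513643
top red 0 nan nan nan
top blue 0 nan nan nan
  return _methods._mean(a, axis=axis, dtype=dtype,
  ret = ret.dtype.type(ret / rcount)
<stdin>:10: RuntimeWarning: Mean of empty slice.
  ret = _var(a, axis=axis, dtype=dtype, out=out, ddof=ddof,
  arrmean = um.true_divide(arrmean, div, out=arrmean,
  ret = ret.dtype.type(ret / rcount)
```

View pics/s6z.png

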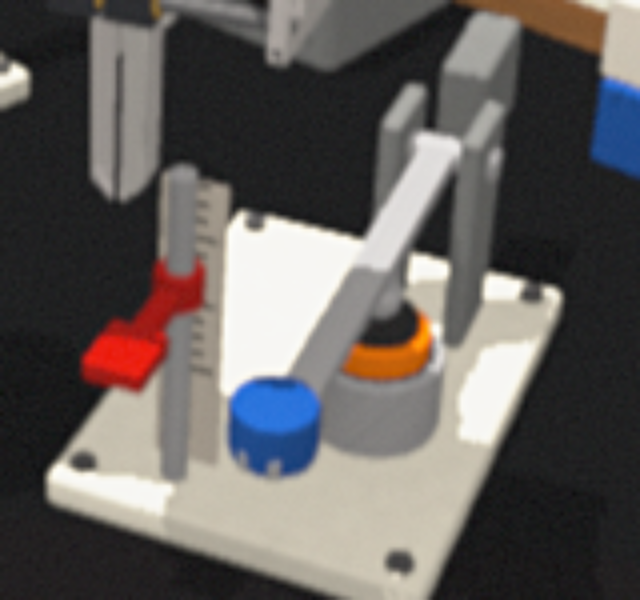

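```bash
python3 -m handwheel '[{"rotation":[0,0,0],"travel":[18,-36,0],"claw":0},{"rotation":[0,0,0],"travel":[36,-72,0],"claw":0},{"rotation":[0,0,0],"travel":[54,-108,0],"claw":0},{"rotation":[0,0,0],"travel":[72,-144,0],"claw":0},{"rotation":[0,0,0],"travel":[90,-180,0],"claw":0}]'
cat >> h.py <<'E'
def fine(n,k=3):
    for i in range(k):
        im,d=shot(n);im=im.astype(int);P=deproj(n,d)
        reg=(P[...,0]>.4)&(P[...,0]<.6)&(P[...,1]>-.42)&(P[...,1]<-.2)&(d>0)&(P[...,2]>.06)
        r,g,b=im[...,0],im[...,1],im[...,2]
        for nm,m,c in(('red',reg&(r>80)&(r>2*g)&(r>2*b),(.4735,-.2615)),('blue',reg&(b>60)&(b>1.7*r),(.494,-.3335))):
            p=P[m]
            if len(p)<9: print(n,nm,'few');continue
            rr=np.hypot(p[:,0]-c[0],p[:,1]-c[1]);t=p[rr<.010]
            print(n,nm,len(t),np.median(t[:,2]).round(4),t[:,2].mean().round(4))
E
python3 - <<'E'
from h import *
fine('side',2);fine('top',3)
cv2.imwrite('pics/t7.png',np.load('last_top.npz')['im'][:,:,::-1])
E
```

```text
clock: 10.37
position: [0.4956, -0.0603, 0.2574]
eef_rot: [-3.094, -0.543, 0.003]
force: [0.4, -0.3, 0.1]
finger_gap: 0.003
side red 57 0.1469 0.147
side blue 65 0.145 0.1449
side red 56 0.1474 0.1473
side blue 63 0.1449 0.145
top red 51 0.146 0.1465
top blue 48 0.1448 0.1446
top red 52 0.1467 0.1463
top blue 50 0.1445 0.1443
top red 49 0.1464 0.1465
top blue 48 0.1443 0.1448
```

View pics/t7.png

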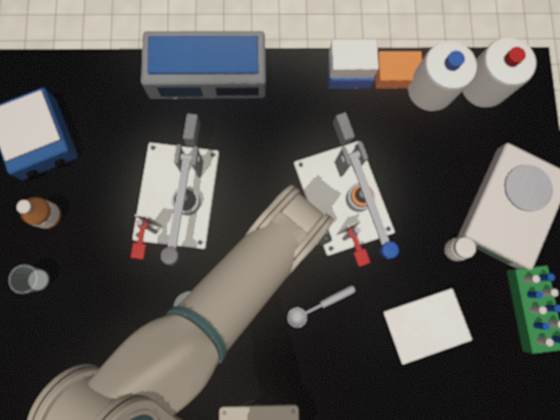

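Top view is clear now. Both cameras put the marker about 2 mm above the knob (0.1467 against 0.1447), so I'll go back and push 2 mm more.

```bash
python3 -m handwheel '[{"rotation":[0,0,0],"travel":[-18,36,0],"claw":0},{"rotation":[0,0,0],"travel":[-36,72,0],"claw":0},{"rotation":[0,0,0],"travel":[-54,108,0],"claw":0},{"rotation":[0,0,0],"travel":[-72,144,0],"claw":0},{"rotation":[0,0,0],"travel":[-90,180,0],"claw":0}]'
python3 -m handwheel '[{"rotation":[0,0,0],"travel":[0,0,25],"claw":0},{"rotation":[0,0,0],"travel":[0,0,50],"claw":0},{"rotation":[0,0,0],"travel":[0,0,75],"claw":0},{"rotation":[0,0,0],"travel":[0,0,84],"claw":0},{"rotation":[0,0,0],"travel":[0,0,84],"claw":0}]'
python3 - <<'E'
from h import *
rowto([.473,-.262,.1665],-70);print(observe()['force'])
E
```

```text
clock: 11.03
position: [0.4711, -0.2662, 0.2584]
eef_rot: [3.095, 0.538, -0.001]
force: [0.7, 0.2, 0.4]
finger_gap: 0.007
clock: 11.45
position: [0.4708, -0.2631, 0.1726]
eef_rot: [-3.093, -0.538, 0.006]
force: [0.6, 0.1, -0.4]
finger_gap: 0.006
yaw -70 rotation [-0.2  0.2 -0.3] travel [ 2.5 -0.3  6.1] tipz 0.1505970097581136
[ 0.59718876  0.12234683 -0.4434184 ]
```

```bash
python3 -m handwheel '[{"rotation":[0,0,0],"travel":[2,0,2],"claw":0},{"rotation":[0,0,0],"travel":[2,0,4],"claw":0},{"rotation":[0,0,0],"travel":[2,0,5],"claw":0},{"rotation":[0,0,0],"travel":[2,0,6],"claw":0},{"rotation":[0,0,0],"travel":[2,0,6],"claw":0}]'
python3 -c "
from h import *
fine('side',2);print(observe()['position'][2]-.022)"
```

```text
clock: 11.87
position: [0.4754, -0.2615, 0.1689]
eef_rot: [3.093, 0.545, 0.001]
force: [0.1, 0.7, 1.1]
finger_gap: 0.005
side red 14 0.1469 0.1469
side blue 63 0.1448 0.1449
side red 11 0.1469 0.147
side blue 64 0.1446 0.1448
0.14678682670075408
```

```bash
python3 -m handwheel '[{"rotation":[0,0,0],"travel":[-2,0,0.5],"claw":0},{"rotation":[0,0,0],"travel":[-2,0,1],"claw":0},{"rotation":[0,0,0],"travel":[-2,0,1.5],"claw":0},{"rotation":[0,0,0],"travel":[-2,0,2],"claw":0},{"rotation":[0,0,0],"travel":[-2,0,2],"claw":0}]'
python3 -c "
from h import *
measure('side');print(observe()['position'][2]-.022)"
```

```text
clock: 12.38
position: [0.4734, -0.2622, 0.1665]
eef_rot: [3.094, 0.544, 0.001]
force: [1.1, -0.0, 1.9]
finger_gap: 0.007
side red 142 top 0.145 xy [ 0.4689 -0.2674] 82
side blue 421 top 0.1445 xy [ 0.4914 -0.3363] 234
0.14447062762236546
```

Level now. I'll withdraw straight up, then aside, for the final check with both cameras.

```bash
python3 -m handwheel '[{"rotation":[0,0,0],"travel":[0,0,-5],"claw":0},{"rotation":[0,0,0],"travel":[0,0,-25],"claw":0},{"rotation":[0,0,0],"travel":[0,0,-60],"claw":0},{"rotation":[0,0,0],"travel":[0,0,-95],"claw":0},{"rotation":[0,0,0],"travel":[0,0,-95],"claw":0}]'
python3 -m handwheel '[{"rotation":[0,0,0],"travel":[18,-36,0],"claw":0},{"rotation":[0,0,0],"travel":[36,-72,0],"claw":0},{"rotation":[0,0,0],"travel":[54,-108,0],"claw":0},{"rotation":[0,0,0],"travel":[72,-144,0],"claw":0},{"rotation":[0,0,0],"travel":[90,-180,0],"claw":0}]'
python3 - <<'E'
from h import *
fine('side',3);fine('top',3)
cv2.imwrite('pics/s8.png',np.load('last_side.npz')['im'][:,:,::-1])
E
```

```text
clock: 12.85
position: [0.4746, -0.2654, 0.267]
eef_rot: [3.088, 0.542, 0.01]
force: [0.5, -0.7, -0.3]
finger_gap: 0.006
clock: 13.27
position: [0.4956, -0.0607, 0.2612]
eef_rot: [-3.094, -0.543, 0.001]
force: [0.8, -0.2, -0.9]
finger_gap: -0.0
side red 50 0.1452 0.1452
side blue 65 0.1451 0.1449
side red 56 0.1455 0.1454
side blue 64 0.1452 0.145
side red 52 0.146 0.1457
side blue 62 0.1452 0.1451
top red 52 0.1452 0.1454
top blue 47 0.144 0.1443
top red 52 0.1442 0.1445
top blue 50 0.1451 0.1449
top red 51 0.1452 0.1447
top blue 52 0.1443 0.1444
```

View pics/s8.png

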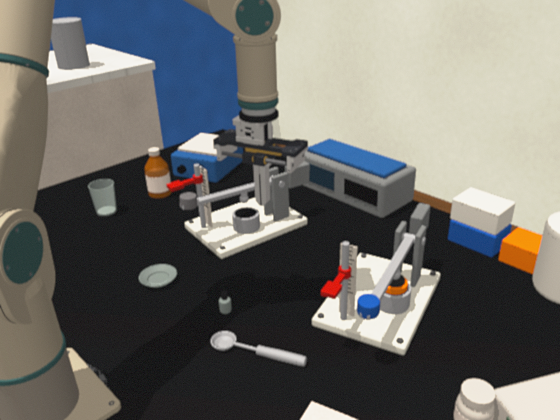

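The final picture shows the marker (336,282) and knob (369,306) level within 0.5 mm, the arm clear of both presses and the grey press unchanged.

```bash
python3 -c "
from rig import *
print(sign_off(), observe()['clock'])"
```

```text
the job is handed in; nothing more can be done
the job is handed in; nothing more can be done
```

I pressed the blue-knob lever down until it firmed up on the sample and left it down. Then I slid that press's red marker down level with the knob and handed the job in at about 13.6 s of the 35 s allowed.

- **Lever:** I stopped at 10.8 N, about 4–5 mm of knob travel past first touch. That is well short of the crush point of about 25 N or 11 mm. When let go, the knob rose about 4 mm and its top stayed at about 145 mm over the bench.
- **Marker:** My first push left it about 2 mm too high, so I went back and pushed it down the rest. In the last pictures its top reads about 145.5 mm (side camera) and 144.9 mm (top camera). The knob reads about 145.0 mm and 144.5 mm, so they are level within about 0.5 mm.
- **Spread of readings:** single pictures differed by about 1 mm, and one top-camera picture had the knob higher than the marker.
- **Grey-knob press:** I didn't touch it, and the last side picture shows it unchanged. I checked that by eye and did not measure it.
- **Clearance:** at hand-in the arm was clear of both presses.

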